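# Pop the touch-latch cupboard and swing it open

### The job

Open the wider of the two small plywood cupboards: press its door (hinged at the left) in near its free right-hand edge with a fingertip until the touch catch lets go and the spring sets the door ajar, then push it on from behind until it stands wide open, about square to the cupboard. Leave the narrow cupboard shut, and do not pick up or shift the things lying round about.

Things in the scene. Friction and masses are not known exactly. Their poses are not given: they have to be found in the camera images.
- wide_cupboard: the wide one of two small plywood cupboards fixed on the bench: 200 mm wide (y), 130 deep (x), 100 high, boards 12 thick. Origin at the centre of its underside; x points into the cupboard (away from its door), y to its left as one faces it, z up. The door covers the whole front (-x side): its inner face 7 mm in front of the carcass and 72 mm from the origin, its outer face 86 mm
- wide_door (a joint): angle of the wide door about its upright hinge, rad. 0 = shut, held by the touch catch; negative = pressed in (stop at -0.034; the catch lets go from about -0.013); positive = open towards the robot, up to 1.65. Once freed, a spring plunger drives it ajar to 0.35 to 0.45 within a second. From there it swings and stays where it is left (friction 0.03 N m). The freed catch does not latch again
- wide_press (a point): point on the outer face of the wide door (moves with it; no handle), 35 mm in from the free edge, 75 mm above the bench: where to press, in the cupboard's +x direction. Pressing in about 6 mm to the stop (2 to 5 N) frees the catch; the door springs ajar when the finger backs away
- wide_edge (a point): middle of the wide door's thickness at its free (right, -y) edge, 75 mm above the bench; moves with the door. The door is 200 mm wide, 14 thick and reaches from 8 to 96 mm above the bench
- wide_hinge (a point): point on the fixed hinge axis of the wide door: its left (+y) end, at the door's inner face, 75 mm above the bench; the free edge is 200 mm away. Behind the door the plunger, striker and catch lie lower than 45 mm above the bench; above that the gap behind the ajar door is clear (about 68 mm wide at the free edge).
- narrow_cupboard: the narrow one of two small plywood cupboards fixed on the bench: 130 mm wide (y), 130 deep (x), 100 high, boards 12 thick. Origin at the centre of its underside; x points into the cupboard (away from its door), y to its left as one faces it, z up. The door covers the whole front (-x side): its inner face 7 mm in front of the carcass and 72 mm from the origin, its outer face 86 mm
- narrow_door (a joint): angle of the narrow door about its upright hinge, rad. 0 = shut, held by the touch catch; negative = pressed in (stop at -0.054; the catch lets go from about -0.02); positive = open towards the robot, up to 1.65. Once freed, a spring plunger drives it ajar to 0.35 to 0.45 within a second. From there it swings and stays where it is left (friction 0.03 N m). The freed catch does not latch again
- narrow_press (a point): point on the outer face of the narrow door (moves with it; no handle), 35 mm in from the free edge, 75 mm above the bench: where to press, in the cupboard's +x direction. Pressing in about 6 mm to the stop (2 to 5 N) frees the catch; the door springs ajar when the finger backs away
- narrow_edge (a point): middle of the narrow door's thickness at its free (right, -y) edge, 75 mm above the bench; moves with the door. The door is 130 mm wide, 14 thick and reaches from 8 to 96 mm above the bench
- narrow_hinge (a point): point on the fixed hinge axis of the narrow door: its left (+y) end, at the door's inner face, 75 mm above the bench; the free edge is 130 mm away. Behind the door the plunger, striker and catch lie lower than 45 mm above the bench; this door is to stay shut.
- bearing: loose steel ball bearing lying flat, 47 mm across, 14 high; origin at the centre of its underside. Bystander.
- tape_measure: loose red tape measure, 40x80x68 high; origin at the centre of its underside. Bystander.
- tape_black: loose roll of black tape lying flat, 67 mm across, 18 high; origin at the centre of its underside. Bystander.
- oil_can: loose green oil can with a thin spout, 187 mm high, about 80 across; origin at the centre of its underside. Bystander.
- mug: loose white mug, 94 mm high, 82 across plus handle; origin at the centre of its underside. Bystander.

How it is judged:
By the outcome, as a careful person would: the job done as asked, in the order asked, and still so for the second after the job is handed in, with the robot touching nothing.
It also fails if it takes over 51 s, if anything falls off the work surface, if the arm or the gripper's body presses on something with over 40 N, if the wrist force passes 120 N, or if a joint passes its speed limit or range.

### The arm

A 6-joint arm with a two-finger parallel gripper is mounted at the origin on a cart in front of the work surface, level with it; the furniture and walls round the work are solid. World frame = base frame: x ahead of the robot, y to its left, z up, the work surface at z = 0. Lengths are in mm, angles in rad, forces in N, time in s.
With the tool pointing down it reaches from about 325 to 775 mm from the base axis. Payload 9.3 kg.
Tool frame: the origin (TCP) lies between the finger pads; the fingertips stand 17 mm ahead of it and the grasp point (between the pads) lies 2 mm behind it (ctrl.tip_extent is the distance from the TCP to the fingertips, in mm); z points along the fingers, y is the line along which they close (so a half turn about z gives the same grasp; the last joint's range is limited). The gripper opens to 85 mm and grips with 20 to 120 N. Pads are 22 mm wide; open, the fingers measure 114 mm over their backs; the gripper's body (76 mm by 85 mm) begins 54 mm behind the grasp point. The pads swing forward as they close: fully open they stand 13 mm farther back than shut.
Start: joints at [-1.457, 0.259, 0.021, 1.334, 0, 1.418], TCP at [144.998, -530.539, 248.279] pointing down, gripper open.
Joint ranges: [-3.04, 3.04], [-0.91, 1.82], [-1.04, 1.36], [-1.92, 1.95], [-1.52, 1.45], [-3.14, 3.14]. Speed limits (rad/s): [2.22, 2.22, 2.79, 3.14, 3.14, 3.14].

### API

Orientations are given as a rotation vector (axis times angle).
In Python, from station import ctrl gives the robot as it stands.
- The arm moves only by the tool play_rows, never from a script. Its argument "deltas" is one flat list of numbers, 5 for each row, row after row: the finger opening in mm, from 0 to 85.4, then the shift along the tool's x, y, z in mm, then the turn about the tool's z in degrees. In form: [claw, x, y, z, twist, claw, x, y, z, twist, ...]. A call has 1 to 12 rows; each row is the pose to reach, as a shift and turn from the pose commanded when the call began, along the tool's axes at that moment; what a row does not reach only later rows make up. A row lasts 1/10 s, in which the tool goes at most 50 mm and 8.59 degrees, less where a joint would pass 70% of its speed; a pose out of reach is approached as far as the arm can. A call with a gripper value outside its range is refused whole. The fingers move at their own pace and stop on an object; "force" is the grip in N (left out, the last holds). Time passes only in rows, so rows that repeat a pose let the fingers close. It gives the time, the measured TCP pose, the force, the opening and the grip force at its end, in the units of the state.
- ctrl.read_state(): the state, without advancing time (a new reading comes with each control period).
- ctrl.grab_frame(name): name is "side" or "top"; returns (picture, depth): 400x640x3 uint8, red, green, blue; 400x640 float32, mm along the optical axis (not along the pixel's ray), 0 where there is no reading.
- ctrl.get_calibration(name): a dict with "K" (3x3 intrinsics, pixels), "T" (4x4, takes a point from camera to world coordinates). Camera axes: x right, y up, looking along -z (the intrinsics and any distortion apply to the point x, -y, -z); pixel columns grow to the right and rows downward; lengths in mm; the calibration is good to about 2 mm. A picture is of the moment at which its call begins. get_calibration takes no time and is no camera call.
- ctrl.sign_off(): hands the job in; it is judged then, once.
The state is a dict: "time": time; "qpos": joint angles; "joint_vel": joint speeds; "joint_torque": joint torques, N m; "position": TCP position; "tcp_rot": TCP orientation; "force": force on the tool from outside, world axes, zero at the start; "torque": the same for the moment, N m; "width": finger opening in mm; "finger_force": force on a finger pad.
Only numpy, scipy, OpenCV 4.12 (cv2) and the standard library are available. Lean on these libraries where they do the work, as an engineer would, in place of code of your own. Each camera call takes 0.05 s, during which the arm holds its last target. There are 200 camera calls.

## Working session

There is one attempt and no reset: what is moved stays moved. The work goes in short steps, Python scripts to look and compute and a tool call to move; the robot and the scene stay as the last step left them, time stands still between calls to the robot, and variables do not carry over. Pictures are saved under pics/ and viewed, at most 10 in all, crops included, and the job is handed in when it is done.

Besides the shell and the picture viewer there is one more tool, called after "Emit:" by a JSON object that holds its "name" and its "arguments". play_rows: Moves the arm, as the interface text tells. Its arguments: {"type":"object","properties":{"deltas":{"type":"array","items":{"type":"number"}},"force":{"type":"number"}},"required":["deltas"]}

```bash
ls; mkdir -p pics; python3 - <<'E'
from station import ctrl
import cv2,numpy as np
print(ctrl.read_state())
for n in ("side","top"):
    p,d=ctrl.grab_frame(n); cv2.imwrite(f"pics/{n}0.png",p[:,:,::-1]); np.save(f"pics/{n}0.npy",d)
    c=ctrl.get_calibration(n); print(n,c)
E
```

```text
pics
{'time': 0.0, 'qpos': array([-1.45659849e+00,  2.59194901e-01,  2.07558075e-02,  1.33368942e+00,
        3.08326210e-06,  1.41820996e+00]), 'joint_vel': array([-6.52937169e-05, -4.65534752e-04,  1.53033887e-04,  3.10905750e-05,
        1.96983683e-05,  9.89564366e-04]), 'joint_torque': array([-6.33875916e-04, -5.55645919e+01,  3.44524384e+01,  1.38646108e-02,
       -2.22091894e-04,  1.66093997e-05]), 'position': array([ 144.9709348 , -530.28456824,  247.66233362]), 'tcp_rot': array([-3.11236413e+00, -4.17644843e-01, -4.49866141e-05]), 'force': array([-0.16973874, -0.45811174, -0.07278333]), 'torque': array([ 0.05903101, -0.02318927,  0.06899333]), 'finger_force': 0.0, 'width': 85.52580837793037}
side {'K': array([[415.53328828,   0.        , 315.836182  ],
       [  0.        , 415.53328828, 198.66760531],
       [  0.        ,   0.        ,   1.        ]]), 'T': array([[-8.33214862e-01,  3.22160942e-01, -4.49405520e-01,
         2.96263093e+01],
       [-5.52413620e-01, -4.49211502e-01,  7.02173924e-01,
         7.98220976e+02],
       [ 2.43348840e-02,  8.33319479e-01,  5.52255792e-01,
         7.16390621e+02],
       [ 0.00000000e+00,  0.00000000e+00,  0.00000000e+00,
         1.00000000e+00]])}
top {'K': array([[491.74124764,   0.        , 323.08872696],
       [  0.        , 491.74124764, 207.94041541],
       [  0.        ,   0.        ,   1.        ]]), 'T': array([[ 5.79247515e-03,  9.87254667e-01, -1.59042983e-01,
         3.24472492e+02],
       [-9.99869813e-01,  8.11337093e-03,  1.39474388e-02,
         1.26393544e+01],
       [ 1.50600487e-02,  1.58941488e-01,  9.87173135e-01,
         1.55329927e+03],
       [ 0.00000000e+00,  0.00000000e+00,  0.00000000e+00,
         1.00000000e+00]])}
```

View pics/top0.png

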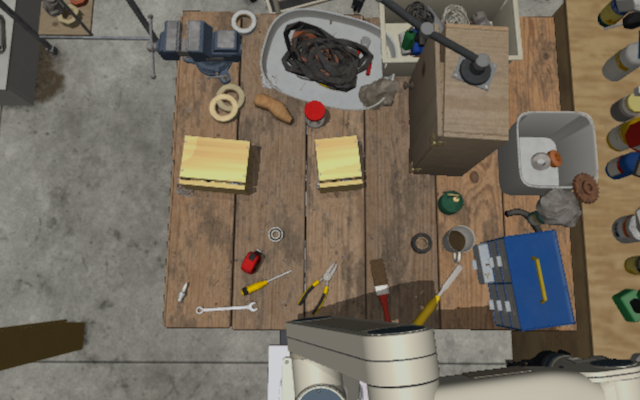

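View pics/side0.png

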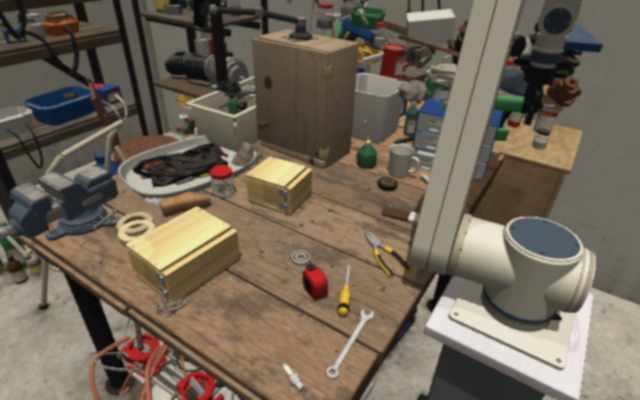

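The top view shows the wide cupboard at about (215,163) with its door facing down, towards the robot. The narrow cupboard is at (338,162), the red tape measure at (251,262) and the bearing at (275,234). The arm is off to the right, and the space in front of the wide door is mostly clear.

```bash
cat > h.py <<'E'
import numpy as np,cv2
from station import ctrl
def pts(n,d):
    c=ctrl.get_calibration(n);K,T=c["K"],c["T"]
    v,u=np.mgrid[0:400,0:640]
    x=(u-K[0,2])/K[0,0]*d; y=(v-K[1,2])/K[1,1]*d
    return np.stack([x,-y,-d],-1)@T[:3,:3].T+T[:3,3]
E
python3 - <<'E'
from h import *
for n,r in (("top",{"wide":(165,125,265,200),"nar":(305,125,375,200)}),("side",{"wide":(120,200,250,310)})):
    P=pts(n,np.load(f"pics/{n}0.npy"))
    for k,(a,b,c,e) in r.items():
        Q=P[b:e,a:c].reshape(-1,3)
        for lo,hi in ((85,115),(97,115)):
            S=Q[(Q[:,2]>lo)&(Q[:,2]<hi)]
            R=cv2.minAreaRect(S[:,:2].astype(np.float32)); print(n,k,len(S),np.median(S[:,2]),R,cv2.boxPoints(R).round().tolist())
P=pts("top",np.load("pics/top0.npy"))
for nm,(u,v) in dict(tape=(251,262),bear=(275,234),screw=(265,283),can=(450,203),candles=(276,108),mug=(460,240)).items(): print(nm,P[v,u].round())
E
```

```text
top wide 3162 100.68196904094611 ((698.4658203125, 323.14752197265625), (204.61373901367188, 153.5754852294922), 84.88506317138672) [[613.0, 228.0], [766.0, 214.0], [784.0, 418.0], [631.0, 432.0]]
top wide 2658 101.35935921810369 ((698.293212890625, 321.7317810058594), (201.22450256347656, 152.52610778808594), 85.26439666748047) [[614.0, 228.0], [766.0, 215.0], [783.0, 416.0], [631.0, 428.0]]
top nar 2023 101.43101543299986 ((705.1082153320312, -52.03791046142578), (153.3827667236328, 134.06982421875), 6.102344989776611) [[622.0, 6.0], [636.0, -127.0], [788.0, -111.0], [774.0, 23.0]]
top nar 1770 101.94431884125447 ((705.5499267578125, -53.92070770263672), (152.8740997314453, 130.12213134765625), 6.461667537689209) [[622.0, 2.0], [637.0, -127.0], [789.0, -110.0], [774.0, 19.0]]
side wide 4059 99.46698710907651 ((697.7756958007812, 331.3099670410156), (206.62623596191406, 155.7930450439453), 85.32241821289062) [[612.0, 235.0], [767.0, 222.0], [784.0, 428.0], [629.0, 441.0]]
side wide 3131 99.85901536388383 ((697.8262329101562, 328.4649353027344), (200.73550415039062, 155.2282257080078), 85.32241821289062) [[612.0, 235.0], [767.0, 222.0], [783.0, 422.0], [629.0, 435.0]]
tape [398. 207.  67.]
bear [489. 142.  10.]
screw [336. 169.  13.]
can [ 582. -398.   72.]
candles [889. 144.  50.]
mug [ 473. -439.   20.]
```

```bash
python3 - <<'E'
import cv2
a=cv2.imread("pics/top0.png")[125:300,160:380]; cv2.imwrite("pics/topc.png",cv2.resize(a,None,fx=3.4,fy=3.4,interpolation=2))
E
```

```text
(no output)
```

View pics/topc.png

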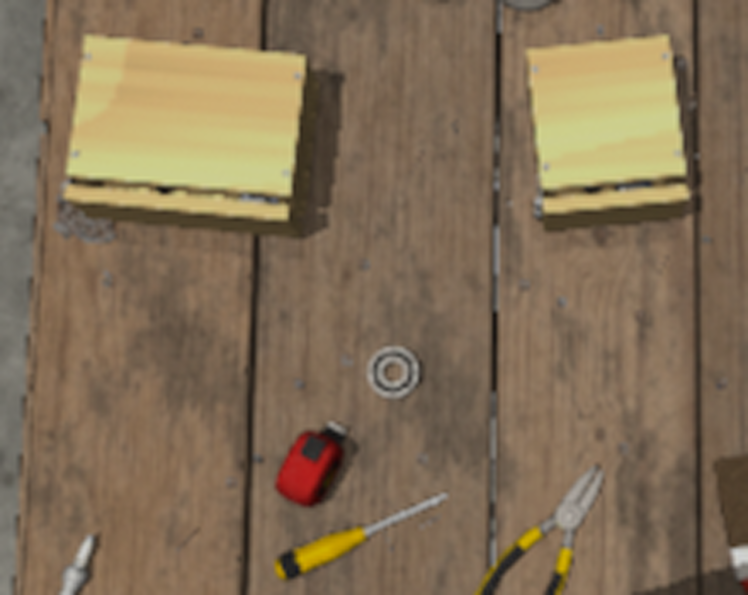

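Emit:
{"name": "play_rows", "arguments": {"deltas": [0, 358, -172, 0, -69, 0, 358, -172, 0, -69, 0, 358, -172, 0, -69, 0, 358, -172, 0, -69, 0, 358, -172, 0, -69, 0, 358, -172, 0, -69, 0, 358, -172, 0, -69, 0, 358, -172, 0, -69, 0, 594, -667, 0, -160, 0, 594, -667, 0, -160, 0, 594, -667, 0, -160, 0, 594, -667, 0, -160], "force": 40}}

```text
time: 1.3
position: [480.3, -71.4, 248.0]
tcp_rot: [-1.6, -2.703, 0.0]
force: [0.5, 0.3, -0.2]
width: -0.1
finger_force: 0.0
```

```bash
cat >> h.py <<'E'
from scipy.spatial.transform import Rotation as R
XC=np.array([.9965,-.083,0]);YC=np.array([.083,.9965,0]);H=np.array([644,428,0.])
def c2w(x,y,z): return H+x*XC+y*YC+[0,0,z]   # cupboard axes, origin at hinge
def delta(*targets):
    s=ctrl.read_state();M=R.from_rotvec(s["tcp_rot"]).as_matrix()
    print("t",s["time"],"pos",s["position"].round(1),"F",s["force"].round(1),"q",s["qpos"].round(2),"w",round(s["width"],1))
    yaw=np.degrees(np.arctan2(M[1,0],M[0,0])); print("yaw",yaw,"twist to 175.2:",(yaw-175.2+180)%360-180,"z axis",M[:,2].round(3))
    for t in targets: print(np.round(t,0),"->",(M.T@(t-s["position"])).round(1))
E
python3 - <<'E'
from h import *
delta(c2w(-90,-165,248))
E
```

```text
t 1.3 pos [480.3 -71.4 248. ] F [ 0.5  0.3 -0.2] q [-0.32  0.15 -0.12  1.3   0.    0.75] w -0.1
yaw 118.7642203554542 twist to 175.2: -56.43577964454579 z axis [-0.  0. -1.]
[541. 271. 248.] -> [2.711e+02 2.177e+02 1.000e-01]
```

Emit:
{"name": "play_rows", "arguments": {"deltas": [0, 271, 218, 0, -56, 0, 271, 218, 0, -56, 0, 271, 218, 0, -56, 0, 271, 218, 0, -56, 0, 271, 218, 0, -56, 0, 271, 218, 0, -56, 0, 271, 218, 0, -56, 0, 271, 218, 0, -56, 0, 271, 218, 0, -56, 0, 271, 218, 171, -56, 0, 271, 218, 171, -56, 0, 271, 218, 171, -56]}}

```text
time: 2.5
position: [543.1, 267.0, 97.3]
tcp_rot: [0.157, 3.136, 0.0]
force: [0.3, 0.3, 0.1]
width: 0.2
finger_force: 0.0
```

```bash
python3 - <<'E'
from h import *
delta(c2w(-14,-165,77))
p,d=ctrl.grab_frame("side"); cv2.imwrite("pics/side1.png",cv2.resize(p[120:330,90:370,::-1],None,fx=2.8,fy=2.8))
P=pts("side",d)
E
```

```text
t 2.5 pos [543.1 267.   97.3] F [0.3 0.3 0.1] q [ 0.32  0.43 -0.12  1.02 -0.    0.42] w 0.2
yaw 174.26878442258612 twist to 175.2: -0.931215577413866 z axis [ 0.001  0.    -1.   ]
[616. 265.  77.] -> [-73.1   5.   20.4]
```

View pics/side1.png

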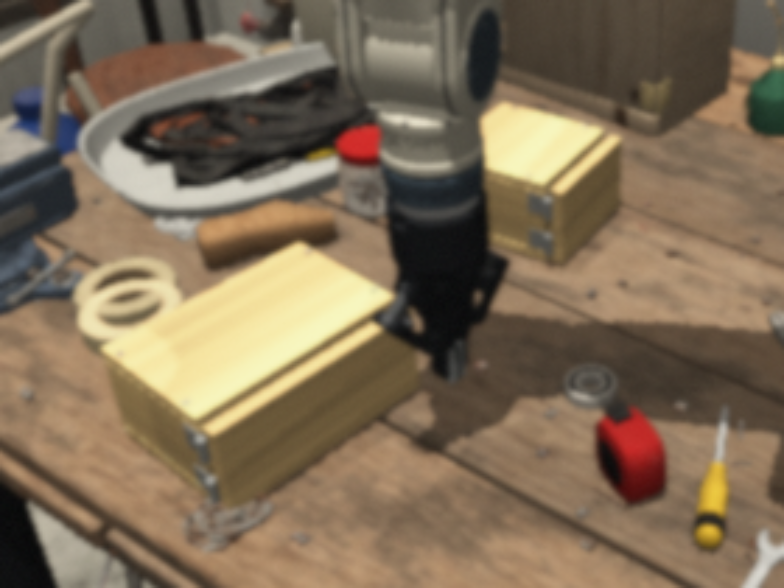

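The side view shows the closed finger about 60 mm in front of the wide door's free end. Its tip is at about (450,372), with nothing in the way. I'm approaching now.

Emit:
{"name": "play_rows", "arguments": {"deltas": [0, 0, 5, 12, -1, 0, -30, 5, 12, -1, 0, -50, 5, 12, -1, 0, -54, 5, 12, -1, 0, -56, 5, 12, -1, 0, -58, 5, 12, -1, 0, -60, 5, 12, -1, 0, -60, 5, 12, -1]}}

```text
time: 3.35
position: [603.2, 268.0, 86.7]
tcp_rot: [0.125, 3.139, 0.0]
force: [-0.3, 0.3, -1.1]
width: -0.1
finger_force: 0.0
```

Emit:
{"name": "play_rows", "arguments": {"deltas": [0, -1, 0, 0, 0, 0, -2, 0, 0, 0, 0, -3, 0, 0, 0, 0, -4, 0, 0, 0, 0, -4, 0, 0, 0, 0, -4, 0, 0, 0]}}

```text
time: 3.95
position: [607.1, 267.5, 86.2]
tcp_rot: [-0.125, -3.139, 0.0]
force: [-2.6, -0.2, 1.5]
width: 0.1
finger_force: 1.3
```

Emit:
{"name": "play_rows", "arguments": {"deltas": [0, -1, 0, 0, 0, 0, -2, 0, 0, 0, 0, -3, 0, 0, 0, 0, -3, 0, 0, 0]}}

```text
time: 4.35
position: [610.4, 267.1, 86.2]
tcp_rot: [-0.126, -3.139, 0.001]
force: [-3.3, -1.7, 1.4]
width: 0.0
finger_force: 1.7
```

Emit:
{"name": "play_rows", "arguments": {"deltas": [0, -1, 0, 0, 0, 0, -2, 0, 0, 0, 0, -3, 0, 0, 0, 0, -3, 0, 0, 0]}}

```text
time: 4.75
position: [612.1, 266.9, 86.2]
tcp_rot: [-0.125, -3.137, 0.001]
force: [-10.1, -2.5, 4.6]
width: -0.4
finger_force: 5.0
```

At the stop: the force jumped to 10 N. Backing away.

Emit:
{"name": "play_rows", "arguments": {"deltas": [0, 30, 0, 0, 0, 0, 80, 0, 0, 0, 0, 125, 0, 0, 0, 0, 125, 0, 0, 0, 0, 125, 0, -80, 0, 0, 125, 0, -80, 0, 0, 125, 0, -80, 0, 0, 125, 0, -80, 0, 0, 125, 0, -80, 0, 0, 125, 0, -80, 0]}}

```text
time: 5.75
position: [488.6, 276.8, 165.1]
tcp_rot: [-0.126, -3.137, 0.001]
force: [-0.1, -0.1, -0.4]
width: 0.0
finger_force: 0.0
```

```bash
python3 - <<'E'
from h import *
p,d=ctrl.grab_frame("side"); cv2.imwrite("pics/side2.png",cv2.resize(p[120:330,90:370,::-1],None,fx=2.8,fy=2.8))
P=pts("side",d); Q=P[190:320,110:300].reshape(-1,3)
S=Q[(abs(Q[:,2]-93)<6)]-H
c=np.c_[S@XC,S@YC]; c=c[(c[:,0]<-22)&(c[:,0]>-140)&(c[:,1]<10)&(c[:,1]>-210)]
print(len(c)); 
for y in range(-200,0,20):
    m=c[abs(c[:,1]-y)<6]
    if len(m): print(y,m[:,0].min().round(),m[:,0].max().round(),len(m))
delta(*[c2w(-48,-165,z) for z in (165,87)])
E
```

```text
514
-180 -85.0 -72.0 8
-160 -81.0 -64.0 38
-140 -73.0 -54.0 41
-120 -66.0 -46.0 38
-100 -59.0 -36.0 44
-80 -50.0 -30.0 44
-60 -43.0 -25.0 42
-40 -35.0 -22.0 40
-20 -26.0 -22.0 17
t 5.8 pos [488.6 276.8 165.2] F [-0.9 -0.1  0.2] q [ 0.37  0.32 -0.11  1.14  0.    0.45] w 0.3
yaw 175.41034372097513 twist to 175.2: 0.2103437209751462 z axis [-0.002 -0.001 -1.   ]
[582. 268. 165.] -> [-94.4  -1.7   0. ]
[582. 268.  87.] -> [-94.5  -1.7  78. ]
```

View pics/side2.png

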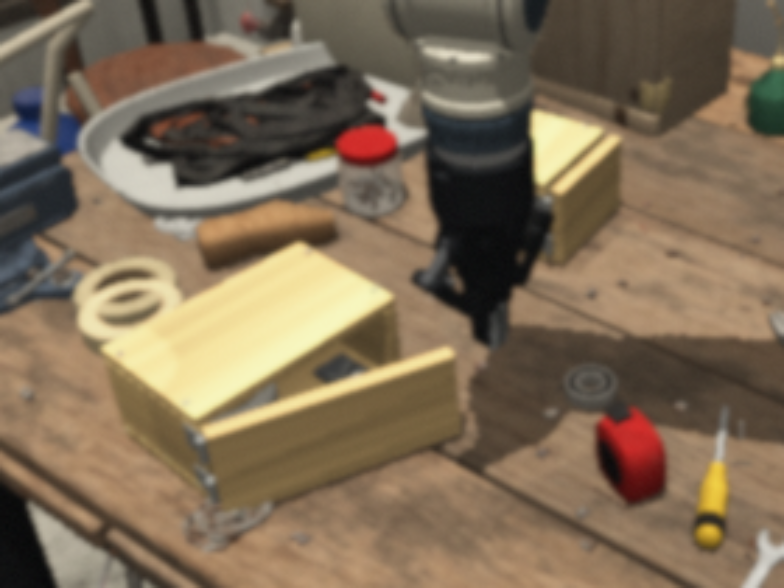

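The side view shows the door ajar at about 0.38 rad, with its free edge at about (455,355). The gap behind it is clear, and the narrow cupboard is still shut. I'll go over the door and lower the finger into the gap.

Emit:
{"name": "play_rows", "arguments": {"deltas": [0, -40, -7, 0, 0, 0, -80, -7, 0, 0, 0, -110, -7, 0, 0, 0, -110, -7, 0, 0, 0, -110, -7, 0, 0, 0, -110, -7, 20, 0, 0, -110, -7, 40, 0, 0, -110, -7, 60, 0, 0, -110, -7, 78, 0, 0, -110, -7, 78, 0]}}

```text
time: 6.8
position: [595.4, 261.2, 85.9]
tcp_rot: [-0.124, -3.135, 0.002]
force: [-0.9, 0.6, 0.0]
width: 0.1
finger_force: 0.0
```

```bash
python3 - <<'E'
from h import *
th=[.4,.5,.6,.7,.8,.9,1.0,1.1,1.2,1.3,1.4,1.5,1.57]
delta(*[c2w(-165*np.sin(t)+16*np.cos(t),-165*np.cos(t)-16*np.sin(t),87) for t in th])
E
```

```text
t 6.8 pos [595.4 261.2  85.9] F [-0.9  0.6  0. ] q [ 0.28  0.51 -0.01  1.06  0.    0.36] w 0.1
yaw 175.46218430027199 twist to 175.2: 0.262184300271997 z axis [-0.005 -0.001 -1.   ]
[582. 274.  87.] -> [14.9 12.1 -1. ]
[567. 281.  87.] -> [30.4 17.9 -0.9]
[552. 290.  87.] -> [45.3 25.3 -0.9]
[539. 300.  87.] -> [59.4 34.  -0.8]
[527. 311.  87.] -> [72.5 44.1 -0.8]
[516. 323.  87.] -> [84.5 55.5 -0.8]
[506. 337.  87.] -> [95.4 68.1 -0.7]
[497. 351.  87.] -> [104.9  81.6  -0.7]
[490. 366.  87.] -> [113.   96.   -0.7]
[485. 381.  87.] -> [119.7 111.2  -0.7]
[481. 398.  87.] -> [124.8 127.   -0.7]
[479. 414.  87.] -> [128.3 143.2  -0.7]
[478. 426.  87.] -> [129.8 154.7  -0.7]
```

Emit:
{"name": "play_rows", "arguments": {"deltas": [0, 8, 6, 0, 0, 0, 15, 12, 0, 0, 0, 23, 15, 0, 0, 0, 30, 18, 0, 0, 0, 38, 22, 0, 0, 0, 45, 25, 0, 0, 0, 52, 30, 0, 0, 0, 59, 34, 0, 0, 0, 66, 39, 0, 0, 0, 73, 44, 0, 0, 0, 79, 50, 0, 0, 0, 84, 55, 0, 0]}}

```text
time: 8.0
position: [518.0, 323.4, 88.3]
tcp_rot: [-0.125, -3.139, -0.0]
force: [0.1, 0.0, -0.8]
width: -0.1
finger_force: 0.1
```

Emit:
{"name": "play_rows", "arguments": {"deltas": [0, 6, 6, 0, 0, 0, 11, 13, 0, 0, 0, 16, 20, 0, 0, 0, 21, 26, 0, 0, 0, 25, 33, 0, 0, 0, 29, 41, 0, 0, 0, 32, 48, 0, 0, 0, 35, 56, 0, 0, 0, 38, 64, 0, 0, 0, 40, 72, 0, 0, 0, 40, 72, 0, 0, 0, 40, 72, 0, 0]}}

```text
time: 9.2
position: [484.3, 397.9, 88.2]
tcp_rot: [-0.125, -3.139, 0.0]
force: [0.2, -0.8, 0.0]
width: 0.0
finger_force: 0.0
```

```bash
cat > door.py <<'E'
from h import *
import sys
p,d=ctrl.grab_frame("side"); cv2.imwrite(f"pics/{sys.argv[1]}.png",cv2.resize(p[120:330,90:370,::-1],None,fx=2.8,fy=2.8))
for n in ("side","top"):
    if n=="top": p,d=ctrl.grab_frame("top")
    hsv=cv2.cvtColor(p,cv2.COLOR_RGB2HSV)
    P=pts(n,d); k=(abs(P[...,2]-93)<6)&(hsv[...,1]>70)&(hsv[...,2]>90)&(hsv[...,0]>13)&(hsv[...,0]<35)
    S=P[k]-H; c=np.c_[S@XC,S@YC]; c=c[(c[:,0]<-25)&(c[:,0]>-240)&(c[:,1]<60)&(c[:,1]>-210)]
    if len(c)>20:
        v=cv2.fitLine(c.astype(np.float32),cv2.DIST_HUBER,0,.01,.01).ravel(); s=-np.sign(v[0]); print(n,len(c),"theta",np.arctan2(-s*v[0],-s*v[1]),"farthest",c[c[:,0].argmin()],"mean",c.mean(0))
delta()
E
python3 door.py side3
```

```text
side 632 theta 1.3879459 farthest [-198.84082117  -19.31658149] mean [-116.10694216   -7.18648851]
top 85 theta 1.3591844 farthest [-99.97666545 -14.866508  ] mean [-64.59800764  -6.11074431]
t 9.3 pos [484.4 397.5  88.2] F [ 0.5  0.3 -1. ] q [ 0.55  0.47 -0.07  1.03 -0.    0.63] w 0.2
yaw 175.4082406697091 twist to 175.2: 0.20824066970911304 z axis [-0. -0. -1.]
```

View pics/side3.png

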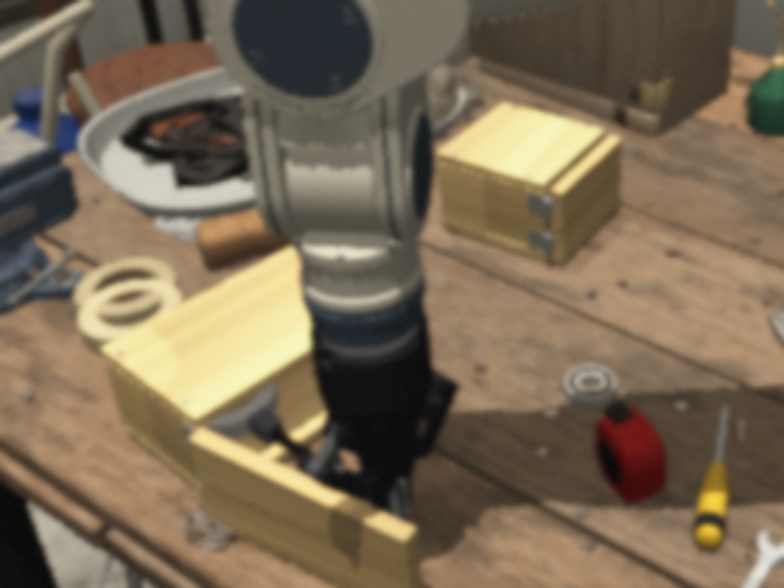

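The side view shows the door at about 1.39 rad with the finger behind it. I'll push it the last bit, then back off.

Emit:
{"name": "play_rows", "arguments": {"deltas": [0, 1, 6, 0, 0, 0, 2, 12, 0, 0, 0, 3, 18, 0, 0, 0, 4, 24, 0, 0, 0, 4, 29, 0, 0, 0, 4, 29, 0, 0, 0, 4, 29, 0, 0]}}

```text
time: 10.0
position: [482.6, 427.1, 88.1]
tcp_rot: [-0.125, -3.139, 0.0]
force: [-1.0, -0.1, 0.4]
width: -0.1
finger_force: 0.0
```

```bash
python3 door.py side4
```

```text
side 463 theta 1.554643 farthest [-200.45095027   13.31392634] mean [-118.24594389   12.18205513]
top 92 theta 1.5450851 farthest [-110.47290309    1.83459119] mean [-69.57660175   5.41856191]
t 10.1 pos [482.7 426.9  88.2] F [0.4 0.5 0.1] q [ 0.59  0.5  -0.03  1.05 -0.    0.67] w -0.2
yaw 175.41716550810983 twist to 175.2: 0.21716550810984359 z axis [-0. -0. -1.]
```

Emit:
{"name": "play_rows", "arguments": {"deltas": [0, 0, -15, 0, 0, 0, 0, -40, 0, 0, 0, 0, -80, 0, 0, 0, 0, -80, 0, 0, 0, 0, -80, -40, 0, 0, 0, -80, -90, 0, 0, 0, -150, -160, 0, 0, 0, -200, -160, 0, 0, 0, -250, -160, 0, 0, 0, -300, -160, 0, 0, 0, -300, -160, 0, 0, 0, -300, -160, 0]}}

```text
time: 11.3
position: [458.2, 124.0, 249.1]
tcp_rot: [0.133, 3.137, -0.001]
force: [-0.5, 0.3, 0.1]
width: 0.1
finger_force: 0.0
```

```bash
python3 door.py side5
```

```text
side 638 theta 1.5565578 farthest [-200.30339723   11.38131874] mean [-119.51665945   11.79521396]
top 188 theta 1.5595021 farthest [-197.65844102    8.29259302] mean [-112.91114922    4.59191509]
t 11.4 pos [458.6 126.9 248.6] F [-0.6  0.3  0.2] q [ 0.09  0.13 -0.14  1.3   0.    0.18] w -0.0
yaw 175.26277460004064 twist to 175.2: 0.0627746000406546 z axis [ 0.001  0.    -1.   ]
```

View pics/side5.png

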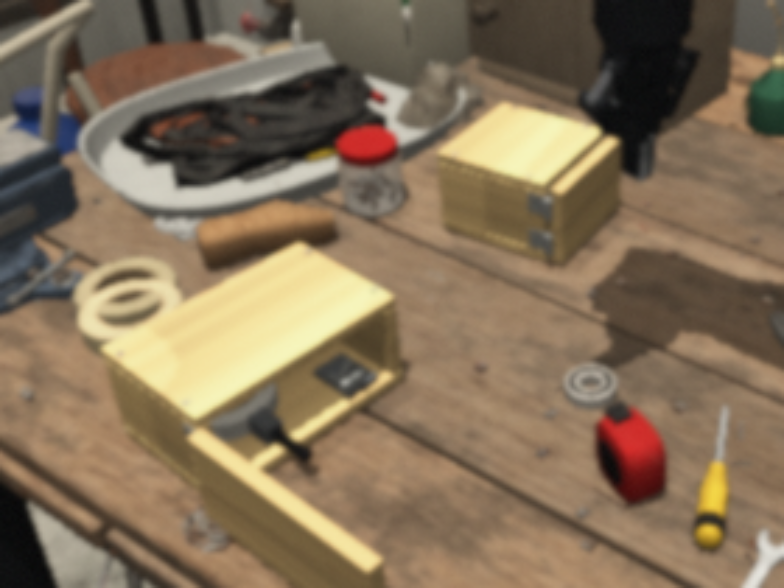

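The side view shows the wide door standing square at about 1.56 rad, with its edge at about (375,570). The narrow cupboard is still shut, the tape measure and bearing haven't moved, and the arm is clear.

```bash
python3 -c "
from station import ctrl
print(ctrl.sign_off())"
```

```text
the job is handed in; nothing more can be done
None
```

The wide cupboard's door was pressed free and pushed open to about 1.56 rad (square to the cupboard). The narrow cupboard stayed shut, I saw nothing else shift, and I handed the job in at about 11.4 s with the arm clear.

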